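Refit the sample carousel on its drive, set-screw on the shaft flat

TASK

The sample carousel goes back on its drive after washing: pinch the bare drive shaft with the fingers on its flat and turn it until the flat faces straight to the front of the drive, the console side. Then take the carousel by its hub, slide it down onto the shaft with the set-screw over that flat until the hub's top is flush with the shaft's end, and finish while still holding it there, level and with the screw facing the front, so that I can tighten it. Leave the other things on the bench where they are.

Things in the scene. Friction and masses are not known exactly. Their poses are not given: they have to be found in the camera images.
- drive: carousel drive, fixed to the bench: white motor housing 150 x 150 mm, its top plate 80 mm above the bench, with a low black sloping control console (display, knob, green and red buttons) on its front. Origin on the shaft axis at bench level; its own -x points out of the front (the console reaches 126 mm to the front and is at most 66 mm high), z up. In the middle of the top is a steel bearing boss 48 mm across, its top 88 mm above the bench, out of which stands the shaft
- drive_shaft (a joint): angle of the vertical drive shaft in rad: 0 = the flat faces straight to the front of the drive (its -x), positive = turned counter-clockwise seen from above; it turns freely both ways against about 0.04 N m of friction and stays where it is left. It starts 0.4 to 1.5 rad counter-clockwise of the front
- shaft_top (a point): centre of the shaft's upper end, 144 mm above the bench. The shaft is dark steel, 16 mm in diameter, stands 56 mm out of the boss, and has one bright flat milled 3 mm deep along its whole length (a D section: 13 mm from the flat to the back, against 16 mm elsewhere), with 2 mm bevelled upper edge. This point's own x axis points straight out of the flat, and turns with the shaft
- shaft_flat: the bright flat face of the shaft, 12 mm wide and 50 mm high; origin at the middle of the face, 5 mm from the shaft axis and 27 mm below the shaft's upper end; its own x axis points straight out of the flat
- carousel: sample carousel, loose, lying level on the bench hub upward: a white disc 103 mm across and 8 mm thick, eight tube rings 23 mm across and 10 mm high round it (centres at 60 mm, 143 mm over all), and an aluminium hub standing up in the middle; 0.18 to 0.34 kg. Origin at the centre of its underside, z up; its own x axis points to the set-screw and to the one orange tube ring
- hub_grip (a point): centre of the hub where it is gripped, 30 mm above the carousel's underside. The hub is a round collar 36 mm across, its top 44 mm above the underside (36 mm above the disc); 30 mm of free room lies between hub and tube rings. Its bore is 18 mm, right through, with a 2 mm bevel at the lower mouth
- hub_top (a point): centre of the hub's top face, 14 mm above hub_grip (when it is flush with the shaft end, the underside of the carousel hangs 12 mm above the boss and would drop if let go); its own x axis points to the set-screw
- set_screw (a point): outer end of the set-screw, a 6 mm dark screw that stands 5 mm out of the side of the hub, 23 mm from the hub's axis and 26 mm above the carousel's underside; its tip stands 2.5 mm into the bore, so the hub goes fully onto the shaft only with the screw over the flat
- hex_key: 6 mm L-shaped hex key, black steel, lying flat, long arm 105 mm along its own x, short arm 26 mm, 6 mm high; origin near the middle of the long arm, underside
- specimen_pot: clear specimen pot with red screw lid, 64 mm across, 66 mm high; origin at the centre of its underside
- tube_rack: blue rack of capped sample tubes, 75 x 200 mm, 106 mm high; origin at the centre of its underside
- vial_jar: clear wide-mouth jar of used vials with white lid, 106 mm across, 152 mm high; origin at the centre of its underside
- gel_bottle: green pump bottle of hand gel, 68 mm across, 187 mm high; origin at the centre of its underside
- sample_box: open white plastic box, 120 x 170 mm, 85 mm high; origin at the centre of its underside
- bottle_brush: bottle brush lying on the bench, 345 mm long along its own x, 28 mm thick, blue handle at -x; origin on its axis line at bench level, where the stem passes
- petri_stack: stack of four Petri dishes, 90 mm across, 58 mm high; origin at the centre of its underside
Things that resemble listed ones, but are neither listed nor needed, are in the scene too. Leave any pink or red look-alike of the carousel alone.

How it is judged:
On the way, in this order (a step that is already met when the one before it is completed fails the run):
1. the fingers press on the flat of the bare shaft and have turned it so that the flat faces the front of the drive (within 0.2 rad), the carousel still standing away from the drive (value of joint drive_shaft between -0.2 and 0.2 rad and contact force between the fingers and shaft_flat above 2 N and horizontal distance between hub_top and shaft_top above 0.1 m), for 0.2 s.
2. the carousel has been lifted off the bench by its hub (height (world z) of carousel above 0.03 m and contact force between the fingers and carousel above 3 N and distance between the grasp point and hub_grip below 0.04 m), for 0.1 s.
At the end, for the whole second after the job is handed in: Still gripped by the hub (over 3 N, grasp point within 40 mm of hub_grip) and still, on the shaft: hub top within 4 mm of flush with the shaft end, level within 0.1 rad, set-screw over the flat within 0.2 rad, flat within 0.26 rad of the drive's front (value of joint drive_shaft between -0.26 and 0.26 rad and z of hub_top in the frame of shaft_top between -0.004 and 0.004 m and horizontal distance between hub_top and shaft_top below 0.004 m and x of set_screw in the frame of shaft_top above 0.015 m and angle between the x axis of hub_top and the x axis of shaft_top, either way round below 0.2 rad and angle between carousel's own z axis and vertical below 0.1 rad and contact force between the fingers and carousel above 3 N and distance between the grasp point and hub_grip below 0.04 m and linear speed of carousel below 0.02 m/s); the arm keeps its last pose, push and grip.
It fails at once if another thing on the bench is pushed more than 30 mm from its place or tipped over (distance of any of hex_key, specimen_pot, tube_rack, vial_jar, gel_bottle, sample_box, bottle_brush, petri_stack from where it was at the start of the episode above 0.03 m or angle between any of hex_key, specimen_pot, tube_rack, vial_jar, gel_bottle, sample_box, bottle_brush, petri_stack's own z axis and vertical above 0.4 rad).
It fails at once if the carousel is tipped over (angle between carousel's own z axis and vertical above 0.7 rad).
It also fails if it takes over 67 s, if anything falls off the work surface, if the arm or the gripper's body presses on something with over 40 N, if the wrist force passes 120 N, or if a joint passes its speed limit or range.

ROBOT

A 6-joint arm with a two-finger parallel gripper is mounted at the origin on the work surface. World frame = base frame: x ahead of the robot, y to its left, z up, the work surface at z = 0. Lengths are in m, angles in rad, forces in N, time in s.
With the tool pointing down it reaches from about 0.35 to 0.975 m from the base axis. Payload 4.9 kg.
Tool frame: the origin (TCP) lies on the mounting face of the last link; the fingertips stand 173 mm ahead of it and the grasp point (between the pads) lies 155 mm ahead of it; z points along the fingers, y is the direction in which the jaws open and shut (so a half turn about z gives the same grasp; the last joint's range is limited). The gripper opens to 85 mm and grips with 20 to 120 N. Pads are 22 mm wide; open, the fingers measure 114 mm over their backs; the gripper's body (76 mm by 85 mm) begins 54 mm behind the grasp point. The pads swing forward as they close: fully open they stand 13 mm farther back than shut.
Start: joints at [-1.38, 0.053, 1.613, -0, 1.476, -0.119], TCP at [0.191, -0.595, 0.405] pointing down, gripper open.
Joint ranges: [-3.01, 3.01], [-1.01, 2.22], [0.06, 2.58], [-1.02, 4.17], [0.09, 2.62], [-3.14, 3.14]. Speed limits (rad/s): [2.57, 2.57, 3.14, 3.14, 3.14, 3.14].

INTERFACE

Orientations are given as a unit quaternion [w, x, y, z].
In Python, from plant import manip gives the robot as it stands.
- The arm moves only by the tool play_rows, never from a script. Its argument "increments" is a list of rows, each an object with "offset": the shift along the tool's x, y, z in mm, a list of three; "twist": the turn about the tool's z in rad; "grip": the opening, from 0 (shut) to 1 (fully open). In form: [{"offset": [dx, dy, dz], "twist": twist, "grip": grip}, ...]. A call has 1 to 5 rows; each row is the pose to reach, as a shift and turn from the pose commanded when the call began, along the tool's axes at that moment; what a row does not reach only later rows make up. A row lasts 1/12 s, in which the tool goes at most 41.7 mm and 7.16 degrees, less where a joint would pass 70% of its speed; a pose out of reach is approached as far as the arm can. A call with a gripper value outside its range is refused whole. The fingers move at their own pace and stop on an object; the grip force is fixed at half the most. Time passes only in rows, so rows that repeat a pose let the fingers close. It gives the time, the measured TCP pose, the force and the opening at its end, in the units of the state.
- manip.state(): the state, without advancing time (a new reading comes with each control period).
- manip.grab_frame(name): name is "scene" or "top"; returns the picture (400x640x3 uint8, blue, green, red); there is no depth.
- manip.get_calibration(name): a dict with "fx", "fy", "cx", "cy" (pixels), "k1" (the pictures are not rectified: a ray, as slopes to the right and down, at radius r is drawn at 1 + k1 r^2 times it, then the intrinsics apply), "T" (4x4, takes a point from camera to world coordinates). Camera axes: x right, y down, z forward; pixel columns grow to the right and rows downward; lengths in m; the calibration is good to about 2 mm. A picture is of the moment at which its call begins. get_calibration takes no time and is no camera call.
- manip.job_done(): hands the job in, once; it reports no verdict.
Trained networks look in the newest picture that a camera, given by its name, has taken for a name from the list of things; names that differ only in an ending like _2 or _b are one class to them, and where a whole thing is asked for, a point or a joint stands for the part that bears it (a point fixed in the world has none). Each returns a list of dicts, best first, with "p" (0 to 1); they miss things now and then, are a little off and sometimes report something else, mostly with a low value. They report only what shows in the picture. A call takes as long as a camera call. They do not tell look-alikes from the thing itself.
- manip.boxes_of(query, camera): "xyz" ([x, y, z] in m, in the coordinates of the camera as it stood for that picture, good to about 4 mm: the middle of the surface that is visible of it).
- manip.tip_of(query, camera): "xyz" ([x, y, z] in m, in the coordinates of the camera as it stood for that picture, good to about 4 mm: a listed point, or the origin of a listed thing).
The state is a dict: "time": time; "joint_pos": joint angles; "joint_vel": joint speeds; "joint_efforts": joint torques, N m; "tool_pos": TCP position; "tool_rot": TCP orientation; "contact_force": force on the tool from outside, world axes, zero at the start; "ft_torque": the same for the moment, N m; "gripper_width": opening from 0.0 (shut) to 1.0 (fully open).
Only numpy, scipy, OpenCV 4.12 (cv2) and the standard library are available. Lean on these libraries where they do the work, as an engineer would, in place of code of your own. Each camera call takes 0.05 s, during which the arm holds its last target. There are 200 camera calls.

## Working session

There is one attempt and no reset: what is moved stays moved. The work goes in short steps, Python scripts to look and compute and a tool call to move; the robot and the scene stay as the last step left them, time stands still between calls to the robot, and variables do not carry over. Pictures are saved under pics/ and viewed, about 8 in all and at most 12, crops included, and the job is handed in when it is done.

Besides the shell and the picture viewer there is one more tool, called after "Call:" as name(argument=value, ...) on one line, values as JSON. play_rows: Moves the arm, as the interface text tells. Its arguments: {"type":"object","properties":{"increments":{"type":"array"}},"required":["increments"]}

```bash
mkdir -p pics; cat > h.py <<'E'
import numpy as np, cv2
from plant import manip
def cal(n): 
    c=manip.get_calibration(n); return c,np.array(c["T"])
def w(n,p): 
    T=cal(n)[1]; return (T@np.r_[p,1])[:3]
def pix(n,P):
    c,T=cal(n); p=np.linalg.inv(T)@np.r_[P,1]; s=p[:2]/p[2]; s=s*(1+c["k1"]*(s@s))
    return np.array([s[0]*c["fx"]+c["cx"],s[1]*c["fy"]+c["cy"]])
def ray(n,u,v,z):
    c,T=cal(n); K=np.array([[c["fx"],0,c["cx"]],[0,c["fy"],c["cy"]],[0,0,1.]])
    s=cv2.undistortPoints(np.array([[[u,v]]],float),K,np.array([c["k1"],0,0,0,0.]))[0,0]
    d=T[:3,:3]@np.r_[s,1]; o=T[:3,3]; return o+d*(z-o[2])/d[2]
E
python3 - <<'E'
from h import *
for n in("scene","top"):
    im=manip.grab_frame(n); cv2.imwrite(f"pics/{n}0.png",im)
    print(n,np.round(cal(n)[1],3).tolist(),cal(n)[0]["fx"])
    for f,q in((manip.tip_of,"drive"),(manip.tip_of,"shaft_top"),(manip.tip_of,"carousel"),(manip.tip_of,"hub_top"),(manip.tip_of,"set_screw"),(manip.boxes_of,"shaft_flat")):
        for r in f(q,n)[:4]: P=w(n,r["xyz"]); print(n,f.__name__,q,round(r["p"],2),P.round(3),pix(n,P).round(0))
print(manip.state())
E
```

```text
scene [[-0.001, 0.673, -0.739, 1.495], [1.0, -0.015, -0.015, 0.024], [-0.021, -0.739, -0.673, 1.009], [0.0, 0.0, 0.0, 1.0]] 399.5290222316827
scene call drive 0.75 [ 0.476 -0.166 -0.001] [276. 219.]
scene call shaft_top 0.6 [ 0.481 -0.168  0.143] [271. 190.]
scene call carousel 0.9 [ 0.724  0.286 -0.001] [414. 273.]
scene call carousel 0.88 [ 0.354  0.315 -0.   ] [405. 195.]
scene call carousel 0.81 [ 0.382  0.092 -0.001] [347. 201.]
scene call carousel 0.8 [ 0.531  0.25  -0.001] [394. 228.]
scene call hub_top 0.88 [0.719 0.279 0.044] [413. 262.]
scene call hub_top 0.8 [0.383 0.085 0.045] [346. 192.]
scene call hub_top 0.71 [0.534 0.25  0.039] [395. 221.]
scene call hub_top 0.71 [0.357 0.316 0.045] [407. 186.]
scene call set_screw 0.93 [0.74  0.298 0.023] [419. 272.]
scene call set_screw 0.83 [0.554 0.248 0.029] [395. 227.]
scene call set_screw 0.81 [0.382 0.321 0.022] [409. 195.]
scene call set_screw 0.6 [0.372 0.107 0.025] [351. 193.]
scene call shaft_flat 0.18 [ 0.514 -0.163  0.078] [274. 211.]
top [[0.017, -0.989, 0.15, 0.296], [-1.0, -0.017, 0.003, -0.015], [-0.001, -0.15, -0.98
[... 887 characters left out ...]
]
{'time': 0.7, 'joint_pos': array([-1.37999137e+00,  5.27000430e-02,  1.61285494e+00, -2.01040756e-05,
        1.47599528e+00, -1.19025558e-01]), 'joint_vel': array([-0.00060765, -0.000221  ,  0.00013094,  0.00041914,  0.00023551,
        0.00142351]), 'joint_efforts': array([-7.03233436e-04, -3.93558097e+01, -3.70371151e+01, -1.38499995e-04,
        5.95422243e-04,  8.61088374e-07]), 'tool_pos': array([ 0.19054283, -0.59524057,  0.4047305 ]), 'tool_rot': array([ 2.15378333e-05,  9.88024463e-01,  1.54297312e-01, -9.24005163e-06]), 'contact_force': array([-0.0612096 ,  0.09272942,  0.50949257]), 'ft_torque': array([ 0.00948288,  0.05202167, -0.01102016]), 'gripper_width': 1.0041675067775009}
```

```bash
python3 - <<'E'
import cv2,numpy as np
s=cv2.imread("pics/scene0.png");t=cv2.imread("pics/top0.png")
cv2.imwrite("pics/s1.png",cv2.resize(s[110:350,200:520],(800,600),interpolation=3))
cv2.imwrite("pics/t1.png",cv2.resize(t[120:300,190:430],(800,600),interpolation=3))
E
```

```text
(no output)
```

View pics/s1.png

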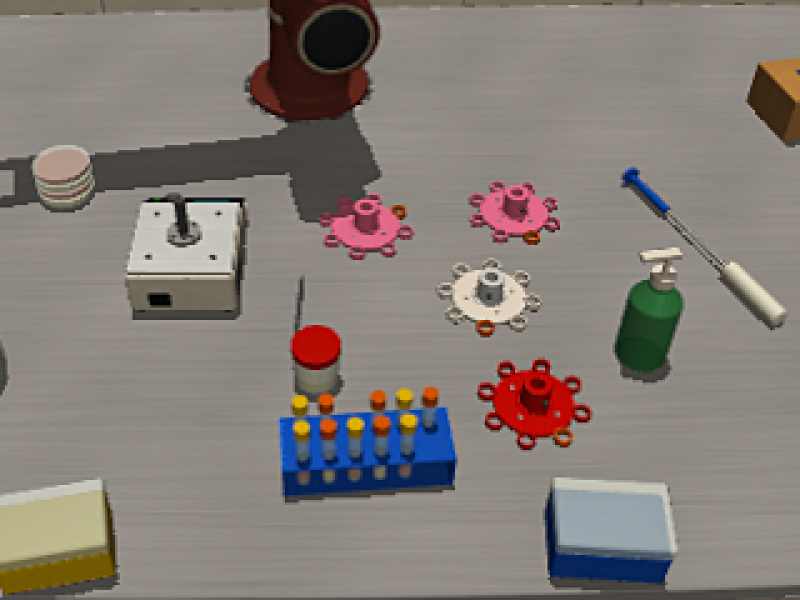

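View pics/t1.png

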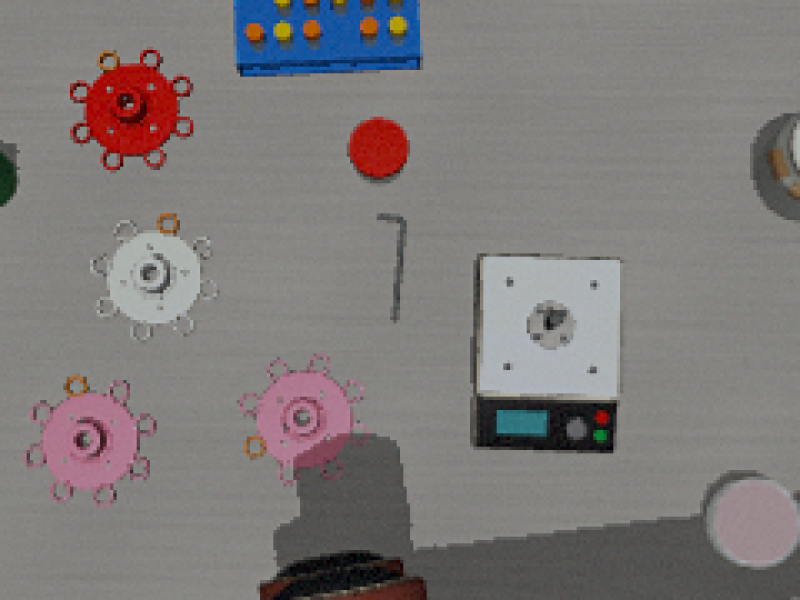

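The white carousel at top-crop (152,275) is at world (0.53, 0.25). It is the only aluminium-hub one. The look-alikes are pink (90,440), pink (302,418) and red (130,108). The drive is at (550,325) with its console toward -x. Next I'll take a close crop and measure the angles.

```bash
python3 - <<'E'
from h import *
im=np.mean([manip.grab_frame("top").astype(float) for _ in range(8)],0)
np.save("top_avg.npy",im); u=im.astype(np.uint8)
# drive plate
def quad(mask,z,seed):
    n,l,st,c=cv2.connectedComponentsWithStats(mask.astype(np.uint8)); k=l[seed[1],seed[0]]
    ct=max(cv2.findContours((l==k).astype(np.uint8),0,1)[0],key=len)[:,0]
    P=np.array([ray("top",a,b,z)[:2] for a,b in ct]); return P
g=u.min(2)
P=quad(g>185,0.08,(342,232)); r=cv2.minAreaRect((P*1000).astype(np.float32)); print("plate",r)
# orange ring of white carousel
hsv=cv2.cvtColor(u,cv2.COLOR_BGR2HSV)
m=(hsv[...,0]>4)&(hsv[...,0]<18)&(hsv[...,1]>110)
ys,xs=np.nonzero(m[175:195,232:250]); o=ray("top",xs.mean()+232,ys.mean()+175,0.008); print("orange",o,len(xs))
P=quad(g>185,0.008,(240,208)); c,rad=cv2.minEnclosingCircle((P*1000).astype(np.float32)); print("disc",c,rad, len(P))
a=[];b=[];d=[];s=[]
for n in("top","scene"):
  for k in range(3):
    manip.grab_frame(n)
    for q,L in(("hub_top",a),("set_screw",b),("carousel",d),("shaft_top",s)):
        for r in manip.tip_of(q,n):
            X=w(n,r["xyz"]); 
            if np.hypot(*(X[:2]-([.531,.25] if q!="shaft_top" else [.48,-.168])))<.04: L.append(X); print(n,q,X.round(4))
for L in(a,b,d,s): print(np.median(L,0).round(4))
e=np.median(b,0)-np.median(a,0); print("screw yaw",np.arctan2(e[1],e[0]), "orange", np.arctan2(*(o-np.median(a,0))[[1,0]]))
x,y=pix("top",[.48,-.168,.12]).astype(int); print(x,y)
A=cv2.resize(u[y-20:y+20,x-20:x+20],(400,400),interpolation=2)
x,y=240,202
B=cv2.resize(u[y-30:y+30,x-30:x+30],(400,400),interpolation=2)
cv2.imwrite("pics/c2.png",np.hstack([A,B]))
E
```

```text
plate ((580.564208984375, -46.434814453125), (1389.6260986328125, 2301.28173828125), 0.9719774127006531)
orange [0.5900747  0.23994066 0.008     ] 22Traceback (most recent call last):
  File "<stdin>", line 15, in <module>
  File "<stdin>", line 8, in quad
  File "h.py", line 11, in ray
    c,T=cal(n); K=np.array([[c["fx"],0,c["cx"]],[0,c["fy"],c["cy"]],[0,0,1.]])
        ~~~^^^
  File "h.py", line 4, in cal
    c=manip.get_calibration(n); return c,np.array(c["T"])
ValueError: time passes only in moves, steps and waits
```

```bash
sed -i 's/^def cal(n): /C={}\ndef cal(n): /; s/^    c=manip.get_calibration(n); return.*/    if n not in C: c=manip.get_calibration(n); C[n]=(c,np.array(c["T"]))\n    return C[n]/' h.py
cat > m.py <<'E'
from h import *
im=np.load("top_avg.npy");u=im.astype(np.uint8)
g=u.min(2); print("levels",g[225,340],g[192,245],g[205,243],g[210,260])
def quad(z,seed,th):
    n,l,st,c=cv2.connectedComponentsWithStats((g>th).astype(np.uint8)); k=l[seed[1],seed[0]]
    ct=max(cv2.findContours((l==k).astype(np.uint8),0,1)[0],key=len)[:,0]
    return np.array([ray("top",a,b,z)[:2]*1000 for a,b in ct],dtype=np.float32)
for th in (180,195,210):
  print(th,"plate",cv2.minAreaRect(quad(.08,(340,225),th)),"disc",cv2.minEnclosingCircle(quad(.008,(243,207),th)))
a=[];b=[];d=[];s=[]
for n in("top","scene"):
  for k in range(3):
    manip.grab_frame(n)
    for q,L in(("hub_top",a),("set_screw",b),("carousel",d),("shaft_top",s)):
        for r in manip.tip_of(q,n):
            X=w(n,r["xyz"]); 
            if np.hypot(*(X[:2]-([.531,.25] if q!="shaft_top" else [.48,-.168])))<.04: L.append(X)
for L in(a,b,d,s): print(len(L),np.mean(L,0).round(4),np.std(L,0).round(4))
e=np.mean(b,0)-np.mean(a,0); o=np.array([.5901,.2399,0]); print("screw yaw",np.arctan2(e[1],e[0]), "orange", np.arctan2(*(o-np.mean(a,0))[[1,0]]))
x,y=pix("top",[.48,-.168,.12]).astype(int); print(x,y)
A=cv2.resize(u[y-20:y+20,x-20:x+20],(400,400),interpolation=2)
x,y=240,202
B=cv2.resize(u[y-30:y+30,x-30:x+30],(400,400),interpolation=2)
cv2.imwrite("pics/c2.png",np.hstack([A,B]))
E
python3 m.py
```

```text
levels 172 148 172 128
180 plate ((580.564208984375, -46.434814453125), (1389.6260986328125, 2301.28173828125), 0.9719774127006531) disc ((698.4276733398438, -45.36474609375), 1345.5140380859375)
195 plate ((580.564208984375, -46.434814453125), (1389.6260986328125, 2301.28173828125), 0.9719774127006531) disc ((698.4276733398438, -45.36474609375), 1345.5140380859375)
210 plate ((580.564208984375, -46.434814453125), (1389.6260986328125, 2301.28173828125), 0.9719774127006531) disc ((698.4276733398438, -45.36474609375), 1345.5140380859375)
5 [0.5336 0.249  0.0411] [0.0011 0.0024 0.001 ]
6 [0.5521 0.2471 0.0266] [0.0021 0.0023 0.0016]
6 [ 0.5305  0.2498 -0.002 ] [0.0014 0.0013 0.0026]
5 [ 0.4786 -0.1687  0.1405] [0.003  0.0018 0.0009]
screw yaw -0.1062125133616159 orange -0.1603100081474748
355 215
```

View pics/c2.png

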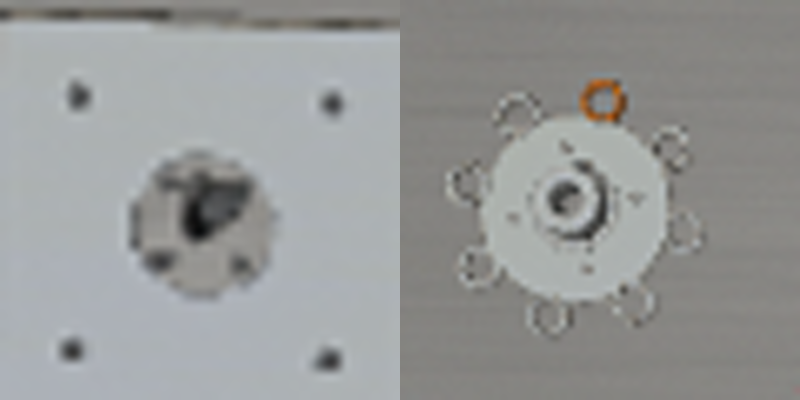

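```bash
cat >> h.py <<'E'
def st():
    from scipy.spatial.transform import Rotation as R
    s=manip.state(); q=s["tool_rot"]; M=R.from_quat(np.r_[q[1:],q[0]]).as_matrix()
    return s,M,np.arctan2(M[1,0],M[0,0])
def go(x,y,zg,psi):
    s,M,p=st(); d=np.array([x,y,zg+.155])-s["tool_pos"]
    print("t",round(s["time"],2),"psi",p.round(3),"grasp",(s["tool_pos"]+.155*M[:,2]).round(4),"j6",s["joint_pos"][5].round(2),"off mm",(M.T@d*1000).round(1),"twist",round(-(psi-p),3),"F",s["contact_force"].round(1),"w",s["gripper_width"].round(4))
E
python3 - <<'E'
from h import *
H=[(78,97),(332,103),(328,360),(70,350)]
P=np.array([ray("top",335+(a-4.5)/10,195+(b-4.5)/10,.08)[:2] for a,b in H]); print(P.round(4),P.mean(0))
for i,j in((0,1),(3,2)): e=P[i]-P[j]; print("yaw",np.arctan2(-e[0],e[1]))
for i,j in((0,3),(1,2)): e=P[i]-P[j]; print("yaw",np.arctan2(e[1],e[0]))
go(.478,-.168,.25,2.27)
E
```

```text
[[ 0.522  -0.1265]
 [ 0.5215 -0.214 ]
 [ 0.4328 -0.2125]
 [ 0.4347 -0.1244]] [ 0.47773611 -0.16937552]
yaw -0.006772888507853227
yaw -0.021316590990849385
yaw -0.02489013862995142
yaw -0.017023823426636043Traceback (most recent call last):
  File "<stdin>", line 6, in <module>
  File "h.py", line 22, in go
    print("t",round(s["time"],2),"psi",p.round(3),"grasp",(s["tool_pos"]+.155*M[:,2]).round(4),"j6",s["joint_pos"][5].round(2),"off mm",(M.T@d*1000).round(1),"twist",round(-(psi-p),3),"F",s["contact_force"].round(1),"w",s["gripper_width"].round(4))
                                                                                                                                                                                                                            ^^^^^^^^^^^^^^^^^^^^^^^^
AttributeError: 'float' object has no attribute 'round'
```

```bash
sed -i 's/s\["gripper_width"\].round(4)/round(float(s["gripper_width"]),4)/' h.py; python3 -c "
from h import *
go(.478,-.169,.25,2.25)"
```

```text
t 2.6 psi 0.31 grasp [ 0.1905 -0.5952  0.2497] j6 -0.12 off mm [ 4.037e+02 -3.183e+02 -3.000e-01] twist -1.94 F [-0.5 -0.5 -0.4] w 1.0006
```

Call:
play_rows(increments=[{"offset":[135,-106,0],"twist":0,"grip":1},{"offset":[135,-106,0],"twist":0,"grip":1},{"offset":[135,-106,0],"twist":0,"grip":1},{"offset":[135,-106,0],"twist":0,"grip":1},{"offset":[135,-106,0],"twist":0,"grip":1}])

```text
time: 3.02
tool_pos: [0.2893, -0.4491, 0.4047]
tool_rot: [-0.001, 0.988, 0.157, 0.001]
contact_force: [0.3, 0.4, -0.8]
gripper_width: 1.0
```

Call:
play_rows(increments=[{"offset":[135,-106,0],"twist":0,"grip":1},{"offset":[135,-106,0],"twist":0,"grip":1},{"offset":[135,-106,0],"twist":0,"grip":1},{"offset":[135,-106,0],"twist":0,"grip":1},{"offset":[135,-106,0],"twist":0,"grip":1}])

```text
time: 3.43
tool_pos: [0.3852, -0.3071, 0.405]
tool_rot: [-0.001, 0.988, 0.157, 0.001]
contact_force: [0.1, -0.6, 0.4]
gripper_width: 1.001
```

Call:
play_rows(increments=[{"offset":[134,-106,0],"twist":0,"grip":1},{"offset":[134,-106,0],"twist":0,"grip":1},{"offset":[134,-106,0],"twist":0,"grip":1},{"offset":[134,-106,0],"twist":0,"grip":1},{"offset":[134,-106,0],"twist":0,"grip":1}])

```text
time: 3.85
tool_pos: [0.4805, -0.1654, 0.4049]
tool_rot: [-0.001, 0.988, 0.157, 0.001]
contact_force: [0.4, -0.4, -0.5]
gripper_width: 0.998
```

Call:
play_rows(increments=[{"offset":[0,0,0],"twist":-0.5,"grip":0.7},{"offset":[0,0,0],"twist":-0.5,"grip":0.7},{"offset":[0,0,0],"twist":-0.5,"grip":0.7},{"offset":[0,0,0],"twist":-0.5,"grip":0.7},{"offset":[0,0,0],"twist":-0.5,"grip":0.7}])

```text
time: 4.27
tool_pos: [0.4782, -0.1701, 0.4047]
tool_rot: [0.0, 0.919, 0.395, -0.0]
contact_force: [0.3, -0.6, -0.7]
gripper_width: 0.703
```

Call:
play_rows(increments=[{"offset":[0,0,0],"twist":-0.5,"grip":0.7},{"offset":[0,0,0],"twist":-0.5,"grip":0.7},{"offset":[0,0,0],"twist":-0.5,"grip":0.7},{"offset":[0,0,0],"twist":-0.5,"grip":0.7},{"offset":[0,0,0],"twist":-0.5,"grip":0.7}])

```text
time: 4.68
tool_pos: [0.4782, -0.1699, 0.4047]
tool_rot: [0.0, 0.794, 0.608, -0.0]
contact_force: [-0.2, 0.0, 0.2]
gripper_width: 0.698
```

Call:
play_rows(increments=[{"offset":[0,0,0],"twist":-0.5,"grip":0.6},{"offset":[0,0,0],"twist":-0.5,"grip":0.6},{"offset":[0,0,0],"twist":-0.5,"grip":0.6},{"offset":[0,0,0],"twist":-0.5,"grip":0.6},{"offset":[0,0,0],"twist":-0.5,"grip":0.6}])

```text
time: 5.1
tool_pos: [0.4783, -0.1697, 0.4047]
tool_rot: [0.0, 0.619, 0.785, -0.0]
contact_force: [-0.4, -1.2, -0.5]
gripper_width: 0.602
```

Call:
play_rows(increments=[{"offset":[0,0,0],"twist":-0.44,"grip":0.6},{"offset":[0,0,0],"twist":-0.44,"grip":0.6},{"offset":[0,0,0],"twist":-0.44,"grip":0.6},{"offset":[0,0,0],"twist":-0.44,"grip":0.6},{"offset":[0,0,0],"twist":-0.44,"grip":0.6}])

```text
time: 5.52
tool_pos: [0.4783, -0.1695, 0.4047]
tool_rot: [-0.0, 0.434, 0.901, -0.0]
contact_force: [-0.3, 0.4, -0.6]
gripper_width: 0.601
```

```bash
python3 -c "
from h import *
go(.478,-.169,.122,2.25)"
```

```text
t 5.52 psi 2.244 grasp [ 0.4783 -0.1696  0.2497] j6 -1.16 off mm [6.000e-01 1.000e-01 1.277e+02] twist -0.006 F [-0.3  0.4 -0.6] w 0.6005
```

Call:
play_rows(increments=[{"offset":[0,0,32],"twist":0,"grip":0.6},{"offset":[0,0,64],"twist":0,"grip":0.6},{"offset":[0,0,96],"twist":0,"grip":0.6},{"offset":[0,0,120],"twist":0,"grip":0.6},{"offset":[0,0,128],"twist":0,"grip":0.6}])

```text
time: 5.93
tool_pos: [0.4767, -0.1686, 0.272]
tool_rot: [-0.004, 0.434, 0.901, 0.0]
contact_force: [-0.2, 0.7, -1.3]
gripper_width: 0.602
```

Call:
play_rows(increments=[{"offset":[0,0,0],"twist":0,"grip":0.3},{"offset":[0,0,0],"twist":0,"grip":0.25},{"offset":[0,0,0],"twist":0,"grip":0.1},{"offset":[0,0,0],"twist":0,"grip":0.1},{"offset":[0,0,0],"twist":0,"grip":0.1}])

```text
time: 6.35
tool_pos: [0.4796, -0.1692, 0.2793]
tool_rot: [0.003, 0.432, 0.902, 0.001]
contact_force: [3.1, 2.7, -0.5]
gripper_width: 0.142
```

```bash
python3 -c "
from h import *
go(.478,-.169,.122,1.553); s=manip.state(); M=st()[1]; print(M.T@s['contact_force'], M.T@s['ft_torque'],s['gripper_width']*85)"
```

```text
t 6.35 psi 2.249 grasp [ 0.4805 -0.1694  0.1243] j6 -1.16 off mm [ 1.2 -1.1  2.3] twist 0.696 F [ 3.1  2.7 -0.5] w 0.1423
[0.2075492  4.12009883 0.55901961] [-0.48930641 -0.05311698  0.0488945 ] 12.098706557022215
```

Call:
play_rows(increments=[{"offset":[0,0,0],"twist":0,"grip":0},{"offset":[0,0,0],"twist":0,"grip":0},{"offset":[0,0,0],"twist":0,"grip":0},{"offset":[0,0,0],"twist":0,"grip":0},{"offset":[0,0,0],"twist":0,"grip":0}])

```text
time: 6.77
tool_pos: [0.4796, -0.1692, 0.2793]
tool_rot: [0.003, 0.432, 0.902, 0.001]
contact_force: [4.3, 2.5, -0.5]
gripper_width: 0.146
```

```bash
python3 -c "
from h import *
go(.478,-.169,.122,1.553); s=manip.state(); M=st()[1]; print(M.T@s['contact_force'], M.T@s['ft_torque'],s['gripper_width']*85)"
```

```text
t 6.77 psi 2.249 grasp [ 0.4805 -0.1694  0.1243] j6 -1.16 off mm [ 1.2 -1.1  2.3] twist 0.696 F [ 4.3  2.5 -0.5] w 0.1457
[-0.74331873  4.93276922  0.50950442] [-0.52543583 -0.03911744  0.01161952] 12.38781128906852
```

Call:
play_rows(increments=[{"offset":[-0.2,0.5,0],"twist":0.09,"grip":0},{"offset":[-0.4,0.9,0],"twist":0.18,"grip":0},{"offset":[-0.6,0.9,0],"twist":0.27,"grip":0},{"offset":[-0.9,0.9,0],"twist":0.35,"grip":0},{"offset":[-0.9,0.9,0],"twist":0.35,"grip":0}])

```text
time: 7.18
tool_pos: [0.4804, -0.1695, 0.2792]
tool_rot: [0.001, 0.582, 0.813, 0.0]
contact_force: [-1.8, 2.7, 5.0]
gripper_width: 0.142
```

Call:
play_rows(increments=[{"offset":[0,0,0],"twist":0.09,"grip":0},{"offset":[0,0,0],"twist":0.18,"grip":0},{"offset":[0,0,0],"twist":0.27,"grip":0},{"offset":[0,0,0],"twist":0.345,"grip":0},{"offset":[0,0,0],"twist":0.345,"grip":0}])

```text
time: 7.6
tool_pos: [0.4804, -0.1697, 0.2792]
tool_rot: [0.002, 0.713, 0.701, 0.0]
contact_force: [-1.3, 1.5, 6.2]
gripper_width: 0.139
```

Call:
play_rows(increments=[{"offset":[0,0,0],"twist":0,"grip":0},{"offset":[0,0,0],"twist":0,"grip":0},{"offset":[0,0,0],"twist":0,"grip":0},{"offset":[0,0,0],"twist":0,"grip":0},{"offset":[0,0,0],"twist":0,"grip":0}])

```text
time: 8.02
tool_pos: [0.4804, -0.1698, 0.2792]
tool_rot: [0.002, 0.712, 0.702, 0.0]
contact_force: [0.3, 1.7, 5.9]
gripper_width: 0.142
```

```bash
python3 -c "
from h import *
go(.478,-.169,.122,1.553); s,M,p=st(); print(M.round(4).tolist(),M.T@s['contact_force'], M.T@s['ft_torque'],s['gripper_width']*85)
cv2.imwrite('pics/x.png',manip.grab_frame('scene'))"
```

```text
t 8.02 psi 1.557 grasp [ 0.4809 -0.1701  0.1242] j6 -0.47 off mm [ 0.7 -2.4  2.2] twist 0.004 F [0.3 1.7 5.9] w 0.1425
[[0.0135, 0.9999, 0.0031], [0.9999, -0.0135, -0.0019], [-0.0019, 0.0031, -1.0]] [ 1.72867677  0.26029794 -5.86134739] [0.28679477 0.14779483 0.00488287] 12.10931195383185
```

Call:
play_rows(increments=[{"offset":[0,0,0],"twist":0,"grip":0.5},{"offset":[0,0,0],"twist":0,"grip":0.5},{"offset":[0,0,0],"twist":0,"grip":0.5},{"offset":[0,0,-20],"twist":0,"grip":0.6},{"offset":[0,0,-50],"twist":0,"grip":0.6}])

```text
time: 8.48
tool_pos: [0.4782, -0.1687, 0.3231]
tool_rot: [-0.004, 0.712, 0.702, -0.001]
contact_force: [1.0, -0.5, -0.2]
gripper_width: 0.599
```

Call:
play_rows(increments=[{"offset":[0,0,-30],"twist":0,"grip":0.7},{"offset":[0,0,-60],"twist":0,"grip":0.7},{"offset":[0,0,-80],"twist":0,"grip":0.7},{"offset":[0,0,-80],"twist":0,"grip":0.7},{"offset":[0,0,-80],"twist":0,"grip":0.7}])

```text
time: 8.9
tool_pos: [0.4798, -0.1695, 0.4079]
tool_rot: [0.001, 0.713, 0.702, 0.0]
contact_force: [-0.4, 0.4, -0.6]
gripper_width: 0.703
```

```bash
python3 -c "
from h import *
go(.5315,.2495,.25,1.41)"
```

```text
t 8.9 psi 1.555 grasp [ 0.4801 -0.1697  0.2529] j6 -0.47 off mm [419.7  45.2   2.4] twist 0.145 F [-0.4  0.4 -0.6] w 0.7029
```

Call:
play_rows(increments=[{"offset":[28,3,0],"twist":0,"grip":0.7},{"offset":[56,6,0],"twist":0,"grip":0.7},{"offset":[84,9,0],"twist":0,"grip":0.7},{"offset":[112,12,0],"twist":0,"grip":0.7},{"offset":[140,15,0],"twist":0,"grip":0.7}])

```text
time: 9.32
tool_pos: [0.4963, -0.0283, 0.4038]
tool_rot: [-0.002, 0.713, 0.701, -0.001]
contact_force: [0.8, -0.3, -0.1]
gripper_width: 0.701
```

Call:
play_rows(increments=[{"offset":[28,3,0],"twist":0,"grip":0.7},{"offset":[56,6,0],"twist":0,"grip":0.7},{"offset":[84,9,0],"twist":0,"grip":0.7},{"offset":[112,12,0],"twist":0,"grip":0.7},{"offset":[140,15,0],"twist":0,"grip":0.7}])

```text
time: 9.73
tool_pos: [0.5135, 0.1115, 0.4038]
tool_rot: [-0.001, 0.713, 0.702, -0.002]
contact_force: [0.7, -0.8, 0.3]
gripper_width: 0.705
```

Call:
play_rows(increments=[{"offset":[35,3,0],"twist":0,"grip":0.7},{"offset":[70,6,0],"twist":0.07,"grip":0.7},{"offset":[105,9,0],"twist":0.145,"grip":0.7},{"offset":[140,15,0],"twist":0.145,"grip":0.7},{"offset":[140,15,0],"twist":0.145,"grip":0.7}])

```text
time: 10.15
tool_pos: [0.5308, 0.2542, 0.4034]
tool_rot: [-0.002, 0.76, 0.65, -0.001]
contact_force: [-0.9, -0.3, 0.0]
gripper_width: 0.701
```

Call:
play_rows(increments=[{"offset":[0,0,30],"twist":0,"grip":0.7},{"offset":[0,0,60],"twist":0,"grip":0.7},{"offset":[0,0,90],"twist":0,"grip":0.7},{"offset":[0,0,110],"twist":0,"grip":0.7},{"offset":[0,0,110],"twist":0,"grip":0.7}])

```text
time: 10.57
tool_pos: [0.5285, 0.2486, 0.2881]
tool_rot: [-0.003, 0.762, 0.648, -0.007]
contact_force: [-0.6, -0.1, -0.7]
gripper_width: 0.7
```

```bash
python3 - <<'E'
from h import *
go(.5315,.2495,.053,1.41)
a=manip.grab_frame("top");b=manip.grab_frame("scene")
x,y=pix("top",[.4794,-.1705,.12]).astype(int);A=cv2.resize(a[y-20:y+20,x-20:x+20],(400,400),interpolation=2)
x,y=pix("scene",[.5315,.2495,.08]).astype(int);B=cv2.resize(b[y-40:y+40,x-40:x+40],(400,400),interpolation=2)
cv2.imwrite("pics/c3.png",np.hstack([A,B]))
E
```

```text
t 10.57 psi 1.41 grasp [0.5263 0.2479 0.1331] j6 0.47 off mm [ 1.9  3.9 80. ] twist -0.0 F [-0.6 -0.1 -0.7] w 0.7004
```

View pics/c3.png

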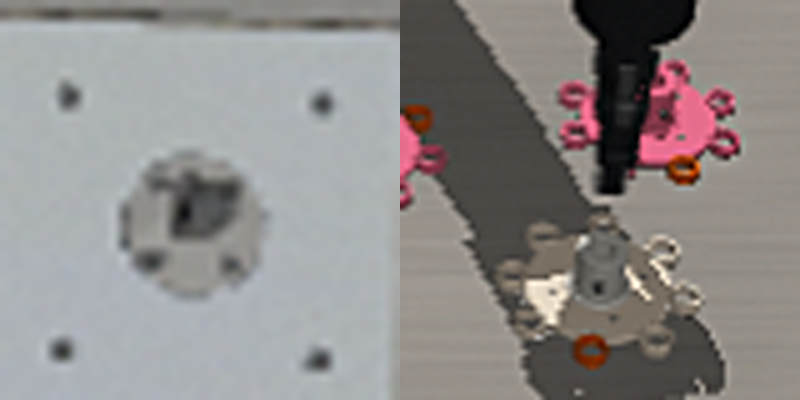

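Left: the bare shaft's flat edge now lies horizontal and faces the console. Right: the white carousel stands under the gripper, with its screw at (598,287) and orange ring at (590,350).

Call:
play_rows(increments=[{"offset":[0,0,20],"twist":0,"grip":0.7},{"offset":[0,0,40],"twist":0,"grip":0.7},{"offset":[0,0,50],"twist":0,"grip":0.7},{"offset":[0,0,50],"twist":0,"grip":0.7},{"offset":[0,0,50],"twist":0,"grip":0.7}])

```text
time: 11.08
tool_pos: [0.5316, 0.2499, 0.2475]
tool_rot: [0.0, 0.762, 0.648, 0.0]
contact_force: [0.8, 0.4, 1.0]
gripper_width: 0.702
```

```bash
python3 -c "
from h import *
go(.5315,.2495,.053,1.41)"
```

```text
t 11.08 psi 1.41 grasp [0.5318 0.2499 0.0925] j6 0.47 off mm [-0.4 -0.1 39.5] twist -0.0 F [0.8 0.4 1. ] w 0.7016
```

Call:
play_rows(increments=[{"offset":[0,0,20],"twist":0,"grip":0.7},{"offset":[0,0,36],"twist":0,"grip":0.7},{"offset":[0,0,39],"twist":0,"grip":0.7},{"offset":[0,0,39],"twist":0,"grip":0.6},{"offset":[0,0,39],"twist":0,"grip":0.5}])

```text
time: 11.5
tool_pos: [0.532, 0.2501, 0.2093]
tool_rot: [0.0, 0.762, 0.648, 0.001]
contact_force: [0.4, 1.2, 0.1]
gripper_width: 0.504
```

Call:
play_rows(increments=[{"offset":[0,0,0],"twist":0,"grip":0.45},{"offset":[0,0,0],"twist":0,"grip":0.4},{"offset":[0,0,0],"twist":0,"grip":0.35},{"offset":[0,0,0],"twist":0,"grip":0.35},{"offset":[0,0,0],"twist":0,"grip":0.35}])

```text
time: 11.92
tool_pos: [0.5323, 0.2502, 0.2101]
tool_rot: [0.001, 0.762, 0.648, 0.002]
contact_force: [-0.1, 0.5, 5.8]
gripper_width: 0.386
```

```bash
python3 -c "
from h import *
go(.5315,.2495,.1,2.98)"
```

```text
t 11.92 psi 1.41 grasp [0.5328 0.2503 0.0551] j6 0.47 off mm [ -0.7  -0.5 -44.9] twist -1.57 F [-0.1  0.5  5.8] w 0.386
```

Call:
play_rows(increments=[{"offset":[0,0,0],"twist":0,"grip":0.6},{"offset":[0,0,0],"twist":0,"grip":0.7},{"offset":[0,0,-10],"twist":0,"grip":0.7},{"offset":[0,0,-30],"twist":0,"grip":0.7},{"offset":[0,0,-45],"twist":0,"grip":0.7}])

```text
time: 12.33
tool_pos: [0.5312, 0.2499, 0.2537]
tool_rot: [-0.0, 0.762, 0.648, -0.0]
contact_force: [0.6, 0.1, 1.3]
gripper_width: 0.703
```

Call:
play_rows(increments=[{"offset":[0,0,0],"twist":-0.11,"grip":0.7},{"offset":[0,0,0],"twist":-0.22,"grip":0.7},{"offset":[0,0,0],"twist":-0.33,"grip":0.7},{"offset":[0,0,0],"twist":-0.44,"grip":0.7},{"offset":[0,0,0],"twist":-0.55,"grip":0.7}])

```text
time: 12.75
tool_pos: [0.5313, 0.2499, 0.2534]
tool_rot: [0.0, 0.555, 0.832, 0.0]
contact_force: [0.3, 0.4, 0.6]
gripper_width: 0.697
```

Call:
play_rows(increments=[{"offset":[0,0,0],"twist":-0.11,"grip":0.7},{"offset":[0,0,0],"twist":-0.22,"grip":0.7},{"offset":[0,0,0],"twist":-0.33,"grip":0.7},{"offset":[0,0,0],"twist":-0.44,"grip":0.7},{"offset":[0,0,0],"twist":-0.55,"grip":0.7}])

```text
time: 13.17
tool_pos: [0.5313, 0.2499, 0.2533]
tool_rot: [0.0, 0.308, 0.951, 0.0]
contact_force: [-0.3, 0.3, 0.9]
gripper_width: 0.7
```

Call:
play_rows(increments=[{"offset":[0,0,0],"twist":-0.11,"grip":0.7},{"offset":[0,0,0],"twist":-0.22,"grip":0.7},{"offset":[0,0,0],"twist":-0.33,"grip":0.7},{"offset":[0,0,0],"twist":-0.44,"grip":0.7},{"offset":[0,0,0],"twist":-0.47,"grip":0.7}])

```text
time: 13.58
tool_pos: [0.5313, 0.2499, 0.2533]
tool_rot: [0.0, 0.079, 0.997, 0.0]
contact_force: [0.6, -0.5, 0.1]
gripper_width: 0.7
```

```bash
python3 - <<'E'
from h import *
go(.5315,.2495,.034,2.98)
a=[];b=[];c=[]
for n in("scene","top"):
  for k in range(2):
    manip.grab_frame(n)
    for q,L in(("hub_top",a),("set_screw",b),("carousel",c)):
        for r in manip.tip_of(q,n):
            X=w(n,r["xyz"]); 
            if np.hypot(*(X[:2]-[.531,.25]))<.04: L.append(X); print(n,q,X.round(4))
im=manip.grab_frame("top"); hsv=cv2.cvtColor(im,cv2.COLOR_BGR2HSV)
m=(hsv[...,0]>4)&(hsv[...,0]<18)&(hsv[...,1]>110)
ys,xs=np.nonzero(m[175:195,232:250]); 
if len(xs): print("orange",ray("top",xs.mean()+232,ys.mean()+175,0.008),len(xs))
cv2.imwrite("pics/c4.png",cv2.resize(im[172:232,210:270],(400,400),interpolation=2))
E
```

```text
t 13.58 psi 2.984 grasp [0.5314 0.2499 0.0983] j6 -1.1 off mm [-0.2 -0.4 64.3] twist 0.004 F [ 0.6 -0.5  0.1] w 0.7003
scene hub_top [0.5342 0.2549 0.0431]
scene hub_top [ 0.5309  0.2492 -0.0037]
scene set_screw [0.5564 0.2504 0.027 ]
scene carousel [5.315e-01 2.472e-01 2.000e-04]
scene hub_top [0.5326 0.251  0.0434]
scene set_screw [0.5538 0.2526 0.032 ]
scene carousel [ 0.5306  0.2507 -0.0037]
top hub_top [0.5357 0.2521 0.0412]
top set_screw [0.5531 0.2445 0.0238]
top carousel [ 0.5298  0.252  -0.0023]
top hub_top [0.5334 0.2478 0.0388]
top set_screw [0.5513 0.242  0.0255]
top carousel [ 0.5315  0.2517 -0.0013]
orange [0.58812078 0.2542071  0.008     ] 53
```

View pics/c4.png

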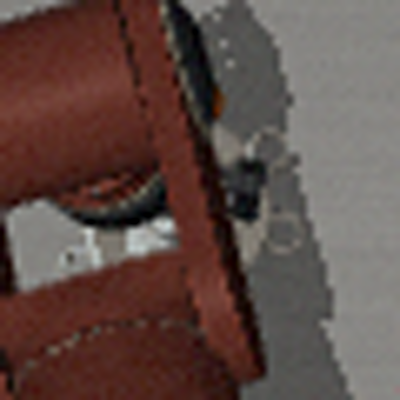

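Call:
play_rows(increments=[{"offset":[0,0,22],"twist":0,"grip":0.7},{"offset":[0,0,44],"twist":0,"grip":0.7},{"offset":[0,0,60],"twist":0,"grip":0.7},{"offset":[0,0,65],"twist":0,"grip":0.7},{"offset":[0,0,65],"twist":0,"grip":0.7}])

```text
time: 14.85
tool_pos: [0.5305, 0.2496, 0.1858]
tool_rot: [-0.002, 0.081, 0.997, -0.001]
contact_force: [-0.5, 0.1, -0.8]
gripper_width: 0.697
```

Call:
play_rows(increments=[{"offset":[0,0,0],"twist":0,"grip":0.5},{"offset":[0,0,0],"twist":0,"grip":0.45},{"offset":[0,0,0],"twist":0,"grip":0.4},{"offset":[0,0,0],"twist":0,"grip":0.3},{"offset":[0,0,0],"twist":0,"grip":0.0}])

```text
time: 15.27
tool_pos: [0.5322, 0.2503, 0.1897]
tool_rot: [0.001, 0.081, 0.997, 0.001]
contact_force: [-0.6, 1.5, 5.6]
gripper_width: 0.404
```

Call:
play_rows(increments=[{"offset":[0,0,0],"twist":0,"grip":0},{"offset":[0,0,0],"twist":0,"grip":0},{"offset":[0,0,0],"twist":0,"grip":0},{"offset":[0,0,0],"twist":0,"grip":0},{"offset":[0,0,0],"twist":0,"grip":0}])

```text
time: 15.68
tool_pos: [0.5322, 0.2503, 0.1896]
tool_rot: [0.001, 0.081, 0.997, 0.001]
contact_force: [-0.6, 0.9, 6.1]
gripper_width: 0.407
```

```bash
python3 -c "
from h import *
go(.5315,.2495,.034,2.98); print(st()[1].round(4).tolist())"
```

```text
t 15.68 psi 2.98 grasp [0.5326 0.2504 0.0346] j6 -1.1 off mm [ 0.6 -0.9  0.6] twist -0.0 F [-0.6  0.9  6.1] w 0.4068
[[-0.9869, 0.161, 0.0029], [0.161, 0.9869, 0.0011], [-0.0027, 0.0016, -1.0]]
```

Call:
play_rows(increments=[{"offset":[0,0,-15],"twist":0,"grip":0},{"offset":[0,0,-40],"twist":0,"grip":0},{"offset":[0,0,-65],"twist":0,"grip":0},{"offset":[0,0,-90],"twist":0,"grip":0},{"offset":[0,0,-115],"twist":0,"grip":0}])

```text
time: 16.1
tool_pos: [0.5308, 0.2497, 0.3031]
tool_rot: [-0.001, 0.081, 0.997, -0.0]
contact_force: [-0.1, -0.1, -1.5]
gripper_width: 0.407
```

Call:
play_rows(increments=[{"offset":[0,0,-25],"twist":0,"grip":0},{"offset":[0,0,-50],"twist":0,"grip":0},{"offset":[0,0,-70],"twist":0,"grip":0},{"offset":[0,0,-85],"twist":0,"grip":0},{"offset":[0,0,-85],"twist":0,"grip":0}])

```text
time: 16.52
tool_pos: [0.5319, 0.25, 0.3918]
tool_rot: [0.003, 0.081, 0.997, 0.001]
contact_force: [0.8, -1.0, -1.5]
gripper_width: 0.405
```

```bash
python3 - <<'E'
from h import *
go(.4794,-.1705,.235,-.016)
L={}
for n in("scene","top"):
  for k in range(2):
    im=manip.grab_frame(n)
    for q in("hub_top","set_screw","carousel"):
        for r in manip.tip_of(q,n):
            X=w(n,r["xyz"]); 
            if X[2]>.15: print(n,q,X.round(4),r["p"])
  if n=="scene":
    x,y=pix(n,[.532,.25,.22]).astype(int);cv2.imwrite("pics/c5.png",cv2.resize(im[y-40:y+40,x-50:x+50],(750,600),interpolation=2));print(x,y)
E
```

```text
t 16.52 psi 2.98 grasp [0.5329 0.2503 0.2368] j6 -1.1 off mm [ -15.9 -423.5    0.7] twist 2.996 F [ 0.8 -1.  -1.5] w 0.4051
scene hub_top [0.5342 0.254  0.2439] 0.7
scene hub_top [0.5318 0.249  0.1996] 0.61
scene set_screw [0.5515 0.2505 0.2274] 0.64
scene carousel [0.5307 0.2483 0.202 ] 0.64
scene hub_top [0.532  0.2498 0.2387] 0.9
scene set_screw [0.55   0.2486 0.2213] 0.6
scene carousel [0.5271 0.2507 0.1937] 0.97
scene carousel [0.5289 0.2494 0.2249] 0.34
401 179
top hub_top [0.5318 0.2493 0.2397] 0.86
top set_screw [0.5514 0.2401 0.2189] 0.78
top carousel [0.5305 0.2517 0.1981] 0.51
top hub_top [0.5341 0.248  0.2375] 0.86
top set_screw [0.5497 0.2415 0.2234] 0.81
top carousel [0.5318 0.2493 0.1987] 0.78
```

View pics/c5.png

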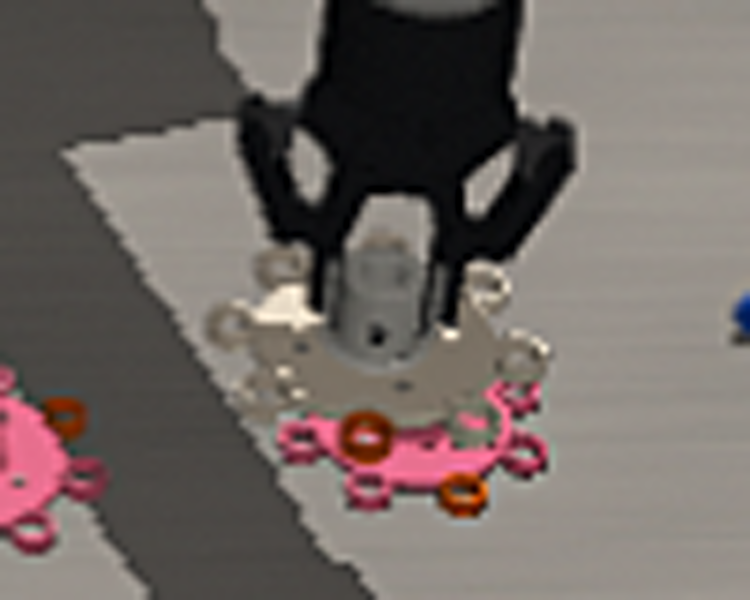

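The carousel is held level. Its screw at (377,337) lies between the jaws, and the orange ring at (367,437) is on the same side. Moving to the shaft.

Call:
play_rows(increments=[{"offset":[-1,-20,0],"twist":0,"grip":0},{"offset":[-2,-50,0],"twist":0,"grip":0},{"offset":[-3,-80,0],"twist":0,"grip":0},{"offset":[-4,-110,0],"twist":0,"grip":0},{"offset":[-5,-140,0],"twist":0,"grip":0}])

```text
time: 17.73
tool_pos: [0.5133, 0.1098, 0.3879]
tool_rot: [0.0, 0.08, 0.997, 0.0]
contact_force: [1.0, -0.5, -1.6]
gripper_width: 0.408
```

Call:
play_rows(increments=[{"offset":[-1,-30,0],"twist":0,"grip":0},{"offset":[-2,-60,0],"twist":0,"grip":0},{"offset":[-3,-90,0],"twist":0,"grip":0},{"offset":[-4,-120,0],"twist":0,"grip":0},{"offset":[-5,-150,0],"twist":0,"grip":0}])

```text
time: 18.15
tool_pos: [0.494, -0.0393, 0.3881]
tool_rot: [0.0, 0.081, 0.997, -0.0]
contact_force: [0.4, -0.7, -2.7]
gripper_width: 0.406
```

Call:
play_rows(increments=[{"offset":[-1,-30,0],"twist":0,"grip":0},{"offset":[-2,-60,0],"twist":0,"grip":0},{"offset":[-3,-90,0],"twist":0,"grip":0},{"offset":[-4,-115,0],"twist":0,"grip":0},{"offset":[-6,-133,0],"twist":0,"grip":0}])

```text
time: 18.57
tool_pos: [0.4784, -0.1722, 0.388]
tool_rot: [0.0, 0.082, 0.997, -0.0]
contact_force: [1.3, 0.2, -2.7]
gripper_width: 0.406
```

Call:
play_rows(increments=[{"offset":[0,0,0],"twist":0.12,"grip":0},{"offset":[0,0,0],"twist":0.24,"grip":0},{"offset":[0,0,0],"twist":0.36,"grip":0},{"offset":[0,0,0],"twist":0.48,"grip":0},{"offset":[0,0,0],"twist":0.6,"grip":0}])

```text
time: 18.98
tool_pos: [0.4789, -0.1703, 0.3879]
tool_rot: [0.0, 0.375, 0.927, 0.0]
contact_force: [-0.7, 0.0, -2.2]
gripper_width: 0.408
```

Call:
play_rows(increments=[{"offset":[0,0,0],"twist":0.12,"grip":0},{"offset":[0,0,0],"twist":0.24,"grip":0},{"offset":[0,0,0],"twist":0.36,"grip":0},{"offset":[0,0,0],"twist":0.48,"grip":0},{"offset":[0,0,0],"twist":0.6,"grip":0}])

```text
time: 19.4
tool_pos: [0.479, -0.1702, 0.3879]
tool_rot: [0.0, 0.632, 0.775, 0.0]
contact_force: [-0.2, 0.3, -2.0]
gripper_width: 0.404
```

Call:
play_rows(increments=[{"offset":[0,0,0],"twist":0.12,"grip":0},{"offset":[0,0,0],"twist":0.24,"grip":0},{"offset":[0,0,0],"twist":0.36,"grip":0},{"offset":[0,0,0],"twist":0.48,"grip":0},{"offset":[0,0,0],"twist":0.6,"grip":0}])

```text
time: 19.82
tool_pos: [0.479, -0.1701, 0.3879]
tool_rot: [0.0, 0.833, 0.554, 0.0]
contact_force: [0.7, 0.2, -2.5]
gripper_width: 0.41
```

Call:
play_rows(increments=[{"offset":[0,0,0],"twist":0.12,"grip":0},{"offset":[0,0,0],"twist":0.24,"grip":0},{"offset":[0,0,0],"twist":0.36,"grip":0},{"offset":[0,0,0],"twist":0.48,"grip":0},{"offset":[0,0,0],"twist":0.6,"grip":0}])

```text
time: 20.23
tool_pos: [0.479, -0.1702, 0.3879]
tool_rot: [0.0, 0.959, 0.283, 0.0]
contact_force: [0.3, 0.0, -1.8]
gripper_width: 0.411
```

Call:
play_rows(increments=[{"offset":[0,0,0],"twist":0.12,"grip":0},{"offset":[0,0,0],"twist":0.24,"grip":0},{"offset":[0,0,0],"twist":0.36,"grip":0},{"offset":[0,0,0],"twist":0.48,"grip":0},{"offset":[0,0,0],"twist":0.596,"grip":0}])

```text
time: 20.65
tool_pos: [0.479, -0.1702, 0.3879]
tool_rot: [0.0, 1.0, -0.011, 0.0]
contact_force: [-0.0, 0.8, -1.1]
gripper_width: 0.409
```

```bash
python3 - <<'E'
from h import *
o=ray("scene",399.9,197.3,.207); print("orange yaw held",np.arctan2(o[1]-.2503,o[0]-.5329),o)
go(.4794,-.1705,.235,-.016); print(st()[1].round(4).tolist())
L={}
for n in("scene","top"):
  for k in range(2):
    im=manip.grab_frame(n)
    for q in("hub_top","set_screw","carousel","shaft_top"):
        for r in manip.tip_of(q,n):
            X=w(n,r["xyz"]); 
            if X[2]>.12: print(n,q,X.round(4),r["p"])
  x,y=pix(n,[.479,-.17,.2]).astype(int);cv2.imwrite(f"pics/d_{n}.png",cv2.resize(im[y-40:y+40,x-50:x+50],(400,320),interpolation=2))
cv2.imwrite("pics/c6.png",np.hstack([cv2.imread(f"pics/d_{n}.png") for n in("scene","top")]))
E
```

```text
orange yaw held -0.18838417888926706 [0.60061496 0.2373905  0.207     ]
t 20.65 psi -0.022 grasp [ 0.479  -0.1702  0.2329] j6 1.11 off mm [ 0.4  0.3 -2.1] twist -0.006 F [-0.   0.8 -1.1] w 0.4092
[[0.9998, -0.0221, 0.0003], [-0.0221, -0.9998, -0.0002], [0.0003, 0.0002, -1.0]]
scene hub_top [ 0.4765 -0.1703  0.2416] 0.97
scene set_screw [ 0.4512 -0.1666  0.2263] 0.69
scene carousel [ 0.4771 -0.1688  0.1947] 0.63
scene shaft_top [ 0.483  -0.1706  0.1433] 0.59
scene hub_top [ 0.4799 -0.1671  0.2402] 0.76
scene set_screw [ 0.4537 -0.168   0.2265] 0.61
scene set_screw [ 0.4781 -0.1723  0.2258] 0.5
scene carousel [ 0.4781 -0.1719  0.1958] 0.83
scene shaft_top [ 0.4786 -0.17    0.1419] 0.43
top hub_top [ 0.4788 -0.1705  0.2409] 0.56
top set_screw [ 0.4517 -0.1694  0.2232] 0.58
top carousel [ 0.4786 -0.1703  0.1959] 0.66
top shaft_top [ 0.4773 -0.1702  0.1951] 0.7
top hub_top [ 0.4791 -0.1712  0.2384] 0.59
top set_screw [ 0.4503 -0.1723  0.2217] 0.62
top carousel [ 0.4784 -0.1711  0.1956] 0.63
```

View pics/c6.png

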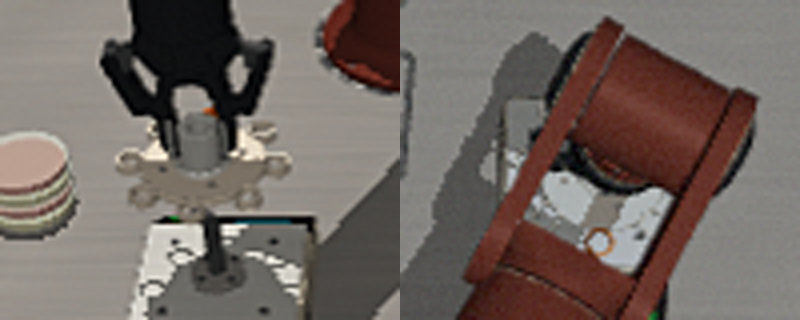

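Left: the hub hangs right over the shaft. Right: the orange ring at (600,240) points to the console. Descending in steps.

Call:
play_rows(increments=[{"offset":[0.4,0.3,15],"twist":-0.006,"grip":0},{"offset":[0.4,0.3,30],"twist":-0.006,"grip":0},{"offset":[0.4,0.3,43],"twist":-0.006,"grip":0},{"offset":[0.4,0.3,48],"twist":-0.006,"grip":0},{"offset":[0.4,0.3,50],"twist":-0.006,"grip":0}])

```text
time: 22.07
tool_pos: [0.479, -0.1703, 0.336]
tool_rot: [-0.001, 1.0, -0.005, -0.001]
contact_force: [-0.3, 0.3, -2.3]
gripper_width: 0.403
```

Call:
play_rows(increments=[{"offset":[0,0,3],"twist":0,"grip":0},{"offset":[0,0,6],"twist":0,"grip":0},{"offset":[0,0,9],"twist":0,"grip":0},{"offset":[0,0,11],"twist":0,"grip":0},{"offset":[0,0,11],"twist":0,"grip":0}])

```text
time: 22.48
tool_pos: [0.4793, -0.1705, 0.3265]
tool_rot: [-0.0, 1.0, -0.005, -0.0]
contact_force: [0.2, 0.4, -2.6]
gripper_width: 0.405
```

```bash
python3 -c "
from h import *
go(.4794,-.1705,.1346,-.016); s=manip.state();print(st()[1].round(4).tolist(),s['ft_torque'])"
```

```text
t 22.48 psi -0.01 grasp [ 0.4793 -0.1704  0.1715] j6 1.09 off mm [ 0.1  0.  36.9] twist 0.006 F [ 0.2  0.4 -2.6] w 0.405
[[0.9999, -0.0103, -0.0002], [-0.0103, -0.9999, 0.0001], [-0.0002, -0.0001, -1.0]] [ 0.02401253  0.0075462  -0.03545494]
```

Call:
play_rows(increments=[{"offset":[0,0,4],"twist":0.005,"grip":0},{"offset":[0,0,8],"twist":0.005,"grip":0},{"offset":[0,0,12],"twist":0.005,"grip":0},{"offset":[0,0,16],"twist":0.005,"grip":0},{"offset":[0,0,16],"twist":0.005,"grip":0}])

```text
time: 22.9
tool_pos: [0.4791, -0.1703, 0.3094]
tool_rot: [-0.0, 1.0, -0.008, -0.001]
contact_force: [0.2, -0.6, -1.9]
gripper_width: 0.408
```

Call:
play_rows(increments=[{"offset":[0,0,2],"twist":0,"grip":0},{"offset":[0,0,4],"twist":0,"grip":0},{"offset":[0,0,6],"twist":0,"grip":0},{"offset":[0,0,8],"twist":0,"grip":0},{"offset":[0,0,8],"twist":0,"grip":0}])

```text
time: 23.32
tool_pos: [0.4792, -0.1704, 0.3021]
tool_rot: [-0.0, 1.0, -0.008, -0.0]
contact_force: [-0.2, -0.0, -1.8]
gripper_width: 0.407
```

```bash
python3 -c "
from h import *
go(.4794,-.1705,.1346,-.016); s=manip.state();print(st()[1].round(4).tolist(),s['ft_torque'])"
```

```text
t 23.32 psi -0.015 grasp [ 0.4791 -0.1703  0.1471] j6 1.1 off mm [ 0.2  0.1 12.5] twist 0.001 F [-0.2 -0.  -1.8] w 0.4074
[[0.9999, -0.0152, -0.0009], [-0.0152, -0.9999, 0.0004], [-0.0009, -0.0004, -1.0]] [ 0.01462942  0.02624859 -0.03201673]
```

Screw depth is passed with no resistance. Finishing the last 12 mm.

Call:
play_rows(increments=[{"offset":[0,0,3],"twist":0,"grip":0},{"offset":[0,0,6],"twist":0,"grip":0},{"offset":[0,0,9],"twist":0,"grip":0},{"offset":[0,0,11],"twist":0,"grip":0},{"offset":[0,0,12.3],"twist":0,"grip":0}])

```text
time: 23.73
tool_pos: [0.4793, -0.1704, 0.2899]
tool_rot: [-0.0, 1.0, -0.008, -0.0]
contact_force: [-0.3, -0.1, -2.0]
gripper_width: 0.405
```

Call:
play_rows(increments=[{"offset":[0,0,0],"twist":0,"grip":0},{"offset":[0,0,0],"twist":0,"grip":0},{"offset":[0,0,0],"twist":0,"grip":0},{"offset":[0,0,0],"twist":0,"grip":0},{"offset":[0,0,0],"twist":0,"grip":0}])

```text
time: 24.15
tool_pos: [0.4795, -0.1705, 0.2906]
tool_rot: [0.0, 1.0, -0.008, 0.0]
contact_force: [0.1, 0.6, -2.5]
gripper_width: 0.408
```

```bash
python3 - <<'E'
from h import *
go(.4794,-.1705,.1346,-.016); print(st()[1].round(4).tolist())
for n in("scene","top"):
  for k in range(3):
    im=manip.grab_frame(n)
    for q in("hub_top","set_screw","carousel","shaft_top"):
        for r in manip.tip_of(q,n):
            X=w(n,r["xyz"]); 
            if np.hypot(*(X[:2]-[.479,-.17]))<.05: print(n,q,X.round(4),r["p"])
  x,y=pix(n,[.479,-.17,.14]).astype(int);cv2.imwrite(f"pics/d_{n}.png",cv2.resize(im[y-30:y+30,x-30:x+30],(400,400),interpolation=2))
cv2.imwrite("pics/c7.png",np.hstack([cv2.imread(f"pics/d_{n}.png") for n in("scene","top")]))
E
```

```text
t 24.15 psi -0.015 grasp [ 0.4795 -0.1705  0.1356] j6 1.1 off mm [-0.1 -0.   1. ] twist 0.001 F [ 0.1  0.6 -2.5] w 0.4077
[[0.9999, -0.0152, 0.0003], [-0.0152, -0.9999, -0.0002], [0.0003, 0.0002, -1.0]]
scene hub_top [ 0.4813 -0.1699  0.1448] 0.94
scene set_screw [ 0.4523 -0.1655  0.1286] 0.86
scene carousel [ 0.4767 -0.1739  0.0971] 0.58
scene shaft_top [ 0.4775 -0.1679 -0.0018] 0.6
scene hub_top [ 0.4843 -0.1733  0.1435] 0.93
scene set_screw [ 0.4539 -0.1664  0.1262] 0.88
scene carousel [ 0.4776 -0.1717  0.0973] 0.75
scene hub_top [ 0.4799 -0.1676  0.1406] 0.89
scene set_screw [ 0.4757 -0.1728  0.0994] 0.73
scene set_screw [ 0.4545 -0.166   0.1239] 0.67
scene set_screw [ 0.4791 -0.1681  0.1426] 0.61
scene carousel [ 0.4762 -0.1704  0.0961] 0.74
scene shaft_top [ 0.4548 -0.166   0.1271] 0.22
top hub_top [ 0.4789 -0.1699  0.1401] 0.8
top set_screw [ 0.4507 -0.173   0.1247] 0.67
top carousel [ 0.4789 -0.1705  0.1018] 0.71
top carousel [ 0.4835 -0.1731 -0.0013] 0.42
top hub_top [ 0.4788 -0.1732  0.1407] 0.64
top set_screw [ 0.4503 -0.1697  0.1224] 0.48
top carousel [ 0.4777 -0.1718  0.1009] 0.69
top set_screw [ 0.4532 -0.1731  0.1268] 0.5
top carousel [ 0.4783 -0.1702  0.1014] 0.54
```

View pics/c7.png

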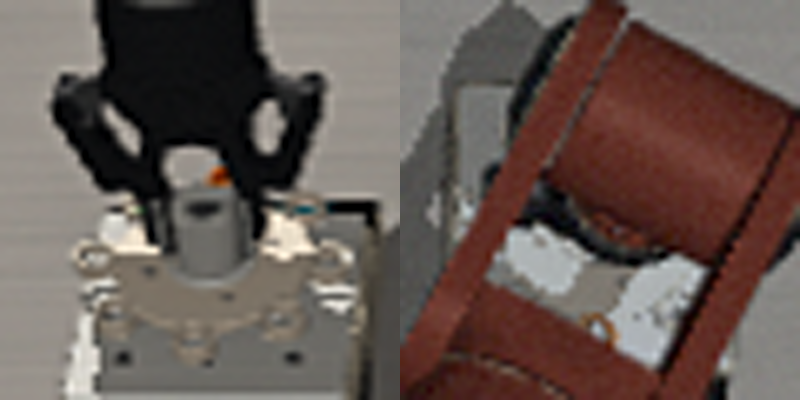

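The shaft end shows inside the hub mouth at (205,208), and the orange ring at (600,330) faces the console. I'll lower the last 1 mm, let it settle and hand in.

Call:
play_rows(increments=[{"offset":[0,0,1],"twist":0,"grip":0},{"offset":[0,0,1],"twist":0,"grip":0},{"offset":[0,0,1],"twist":0,"grip":0},{"offset":[0,0,1],"twist":0,"grip":0},{"offset":[0,0,1],"twist":0,"grip":0}])

```text
time: 26.07
tool_pos: [0.4794, -0.1705, 0.2894]
tool_rot: [0.0, 1.0, -0.008, 0.0]
contact_force: [-0.3, 0.4, -1.7]
gripper_width: 0.409
```

```bash
python3 -c "
from h import *
go(.4794,-.1705,.1346,-.016); print(manip.job_done())"
```

```text
t 26.07 psi -0.015 grasp [ 0.4794 -0.1705  0.1344] j6 1.1 off mm [ 0.   0.  -0.2] twist 0.001 F [-0.3  0.4 -1.7] w 0.409
the job is handed in; nothing more can be done
None
```

The carousel is on the shaft, held level by its hub with the set-screw facing the console, and the job was handed in at 26 s of the 67 s limit. No verdict was reported.

**Turning the shaft:** I pinched the bare shaft on its flat and turned it about 0.7 rad clockwise. A picture afterwards showed the flat facing the console. The jaw opening read about 12.1 to 12.4 mm against 13 mm across the flat, so the pads were on the flat.

**Fitting the carousel:** I took the white carousel (not the pink or red ones), gripped its hub first along the screw to centre it, then across the screw. I lifted it, turned it about 3 rad and slid it down. I felt no resistance past the depth where the screw meets the shaft, so the screw is over the flat.

**Last checks:**

| Check | Reading |
|---|---|
| Grasp point | within about 0.2 mm of target; by its height the hub top is flush |
| Tool direction | within 0.001 rad of the front measured on the shaft |
| Level | tool tilt under 0.001 rad |
| Side force | below 1 N |
| Grip | still closed on the hub (opening 0.409) |

**Where the checks were weaker:**
- **Flushness:** the networks' hub-top height scattered from 140 to 145 mm against 144 mm. They had read about 3 mm low on the bench, so I relied on the arm's own position.
- **Screw direction:** the last top picture was partly hidden by the arm, so I judged it from the orange ring.
- **Other things on the bench:** I did not measure their positions again at the end.

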